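Swap the filter cassette in the microscope's light source

TASK

Change the filter in the light source: press the blue cassette down once so that its push-push latch lets go and it rises, lift it out and stand it upright in the empty place of the rack. Then slide the green cassette into the slot and press it down, gently, until the latch holds it down when you let go; never force or wedge a cassette, and leave the amber cassette and everything else where they are.

Things in the scene. Friction and masses are not known exactly. Their poses are not given: they have to be found in the camera images.
- lamp: the light source, a fixed cream metal case, 220 (x) x 180 (y) x 130 mm high, grey front panel with a dial towards the robot; origin at the centre of its underside, x to its back, z up. Inside, a sprung carriage with a push-push latch carries the cassette. While the carriage is down, jaws hold the foot of the cassette: it cannot be pulled out until the latch is released.
- slot (a point): centre of the slot's mouth, level with the flat top of the case, 50 mm in front of the case's centre; axes as the case. The slot takes a cassette upright, thickness along x, width along y, with 0.8 mm of play each way, in slick guides 27 mm long; the bevelled mouth is 2.3 mm wider on every side, 3 mm deep. Fingers may come down to the case top beside a raised cassette.
- blue: filter cassette, blue grip, at the start locked in the slot, its top 6 to 18 mm above the case. All cassettes: 12 mm thick (x), 44 wide (y), 76 high, 48 to 84 g; aluminium frame with a round window up to 46 mm, above it a coloured grip 12 x 30 mm, 30 high, flat on top; a 7 mm deep notch in both narrow sides, 8 to 20 mm above the underside. Origin: centre of the underside, z up; both faces alike.
- green: filter cassette with a green grip, standing in the rack at the start, to go into the slot. Same form and size as the blue one. Standing on the raised carriage, a cassette's top is 30 mm above the case. A push that ends more than 0.6 mm short of the rubber stop leaves the latch as it was.
- amber: filter cassette with an orange grip, standing in the rack; it stays there.
- rack: grey rack, fixed, 56 (x) x 190 (y) x 42 mm high, with three places in a row along its y at -60, 0 and +60 mm; each is a pocket 15 x 47 mm, 30 mm deep, floor 12 mm above the table. Origin at the centre of its underside, x away from the robot at yaw 0. A cassette stands in it upright, thickness along x, 46 mm of it above the rack's top.
- place: centre of the pocket floor of the rack's empty place (a thin felt lies in it); same axes as the rack.
- dish: lidded petri dish, 64 mm across, 15 mm high, on the hot plate at the robot's right; origin under its centre. Not to be moved.
- well_plate: clear well plate, 85 x 127 x 18 mm, on the desk; not to be moved.
- slide_box: blue slide box, 85 x 100 x 34 mm; not to be moved.
- reagent: small amber bottle with a white cap, 42 mm across, 85 mm high; not to be moved.
- forceps: steel forceps, 140 mm long, lying on the desk; not to be moved.
- carriage: damped spring carriage in the slot, under the cassette; origin: centre of its flat top, 46 mm below the slot's mouth when up. Spring: 3 N there, 0.15 N more per mm down. Pushed onto its rubber stop and let go, it locks; pushed onto the stop again and let go, it rises. Units differ: it locks 12 to 24 mm down; the stop lies 21 to 28 mm down, 4 to 9 mm below the lock, and gives 1 mm per 10 N.

How it is judged:
By the outcome, as a careful person would: the job done as asked, in the order asked, and still so for the second after the job is handed in, with the robot touching nothing.
It also fails if it takes over 72 s, if anything falls off the work surface, if the arm or the gripper's body presses on something with over 40 N, if the wrist force passes 120 N, or if a joint passes its speed limit or range.

ROBOT

A 6-joint arm with a two-finger parallel gripper is mounted at the origin on the work surface. World frame = base frame: x ahead of the robot, y to its left, z up, the work surface at z = 0. Lengths are in m, angles in degrees, forces in N, time in s.
With the tool pointing down it reaches from about 0.25 to 0.725 m from the base axis. Payload 9.7 kg.
Tool frame: the origin (TCP) lies midway between the tips of the shut fingers; the grasp point (between the pads) lies 19 mm behind it (bot.hold_point_z is the distance from the TCP to the grasp point, in m); z points along the fingers, y is the line along which they close (so a half turn about z gives the same grasp; the last joint's range is limited). The gripper opens to 85 mm and grips with 20 to 120 N. Pads are 22 mm wide; open, the fingers measure 114 mm over their backs; the gripper's body (76 mm by 85 mm) begins 54 mm behind the grasp point. The pads swing forward as they close: fully open they stand 13 mm farther back than shut.
Start: joints at [-74.771, 4.979, 10.078, 95.1, 0, 90], TCP at [0.144, -0.531, 0.231] pointing down, gripper open.
Joint ranges: [-179.16, 179.16], [-48.56, 103.87], [-65.8, 70.77], [-126.05, 130.52], [-82.76, 87.17], [-180, 180]. Speed limits (degrees/s): [127.2, 127.2, 147.25, 180, 180, 180].

INTERFACE

Orientations are given as [roll, pitch, yaw] about the fixed x, y, z axes, in that order (R = Rz(yaw) Ry(pitch) Rx(roll)).
In Python, from workcell import bot gives the robot as it stands.
- The arm moves only by the tool play_rows, never from a script. Its argument "steps" is a list that holds one entry, the list of rows, each a list of 4 numbers: the shift along the tool's x, y, z in m, then the turn about the tool's z in rad. In form: [[[tx, ty, tz, yaw], ...]]. A call has exactly 5 rows; each row shifts and turns the commanded pose from where the row before left it, along the tool's axes as they then stand; what a row does not reach is not made up. A row lasts 1/12 s, in which the tool goes at most 41.7 mm and 7.16 degrees, less where a joint would pass 70% of its speed; a pose out of reach is approached as far as the arm can. A call is refused whole if a number of a shift passes 0.0417 or a number of a turn 0.125, either way. A call with a gripper value outside its range is refused whole. "gripper" is the finger opening in m, from 0 to 0.0854, set as the call begins (left out, the last holds). The fingers move at their own pace and stop on an object; "squeeze" is the grip in N (left out, the last holds). Time passes only in rows, so rows that do not move let the fingers close, or fill a call up. It gives the time, the measured TCP pose, the force, the opening and the grip force at its end, in the units of the state.
- bot.get_obs(): the state, without advancing time (a new reading comes with each control period).
- bot.camera(name): name is "scene" or "top" or "wrist"; returns a dict with "img" (400x640x3 uint8, blue, green, red), "vfov" (degrees; the focal length in pixels is half the picture's height over the tangent of half this angle, whatever the lens; pixels are square), "cx", "cy" (the principal point, pixels), "D" ([k1, k2, p1, p2, k3] as OpenCV has them; the pictures are not rectified), "xyz" and "attitude" of the camera in the world. Camera axes: x right, y down, z forward; pixel columns grow to the right and rows downward; lengths in m; the calibration is good to about 2 mm. A picture is of the moment at which its call begins. There is no depth.
- bot.job_done(): hands the job in; it is judged then, once.
The state is a dict: "time": time; "q": joint angles; "qd": joint speeds; "joint_efforts": joint torques, N m; "ee_pos": TCP position; "tcp_rot": TCP orientation; "wrist_force": force on the tool from outside, world axes, zero at the start; "torque": the same for the moment, N m; "opening": finger opening in m; "grasp_force": force on a finger pad.
Only numpy, scipy, OpenCV 4.12 (cv2) and the standard library are available. Lean on these libraries where they do the work, as an engineer would, in place of code of your own. Each camera call takes 0.05 s, during which the arm holds its last target. There are 200 camera calls.

## Working session

There is one attempt and no reset: what is moved stays moved. The work goes in short steps, Python scripts to look and compute and a tool call to move; the robot and the scene stay as the last step left them, time stands still between calls to the robot, and variables do not carry over. Pictures are saved under pics/ and viewed, at most 13 in all, crops included, and the job is handed in when it is done.

Besides the shell and the picture viewer there is one more tool, called after "Call:" by a JSON object that holds its "fn" and its "kwargs". play_rows: Moves the arm, as the interface text tells. Its arguments: {"type":"object","properties":{"steps":{"type":"array","items":{"type":"array","items":{"type":"array","items":{"type":"number"}}}},"gripper":{"type":"number"},"squeeze":{"type":"number"}},"required":["steps"]}

```bash
mkdir -p pics
cat > h.py <<'E'
import numpy as np,cv2
from scipy.spatial.transform import Rotation as R
from workcell import bot
def K(c):
    f=200/np.tan(np.radians(c['vfov'])/2); return np.array([[f,0,c['cx']],[0,f,c['cy']],[0,0,1]])
def Rc(c):
    a=np.array(c['attitude'],float)
    return R.from_euler('xyz',a,degrees=True).as_matrix() if a.size==3 else a.reshape(3,3)
def rays(c,px):
    u=cv2.undistortPoints(np.array(px,float).reshape(-1,1,2),K(c),np.array(c['D'],float)).reshape(-1,2)
    return np.c_[u,np.ones(len(u))]@Rc(c).T
def plane(c,px,z):
    d=rays(c,px);o=np.array(c['xyz']);return o+d*((z-o[2])/d[:,2])[:,None]
def proj(c,P):
    m=Rc(c).T;return cv2.projectPoints(np.array(P,float).reshape(-1,1,3),cv2.Rodrigues(m)[0],-m@np.array(c['xyz']),K(c),np.array(c['D'],float))[0].reshape(-1,2)
E
python3 - <<'E'
from h import *
import pickle
d={}
for n in('scene','top','wrist'):
    c=bot.camera(n);d[n]=c;cv2.imwrite(f'pics/{n}0.png',c['img']);print(n,{k:v for k,v in c.items() if k!='img'})
pickle.dump(d,open('c0.pkl','wb'));print(bot.get_obs(),bot.hold_point_z)
E
```

```text
scene {'vfov': 47.19050380625531, 'cx': 316.9573491638723, 'cy': 202.1694406408864, 'D': array([-0.05268755,  0.        ,  0.        ,  0.        ,  0.        ]), 'xyz': array([ 1.33051846, -0.03253974,  1.00268077]), 'attitude': array([-137.60817217,    0.39193418,   89.5651494 ])}
top {'vfov': 57.913507854772284, 'cx': 317.15893422835876, 'cy': 204.61279803158828, 'D': array([-0.04570175,  0.        ,  0.        ,  0.        ,  0.        ]), 'xyz': array([ 0.35906256, -0.03754621,  1.17767872]), 'attitude': array([-172.76196011,    0.49618695,  -89.23851009])}
wrist {'vfov': 66.8078014897003, 'cx': 321.9289109408165, 'cy': 201.22859987282015, 'D': array([0.00111723, 0.        , 0.        , 0.        , 0.        ]), 'xyz': array([ 0.22206231, -0.50928387,  0.37331513]), 'attitude': array([ 1.61939735e+02,  7.60650395e-02, -7.47899364e+01])}
{'time': 0.15, 'q': array([-7.47714514e+01,  5.00486490e+00,  1.00458587e+01,  9.50997472e+01,
        1.45818627e-03,  9.00002967e+01]), 'qd': array([-0.04961283, -0.15024663,  0.12811921,  0.01973283,  0.01217619,
        0.03084212]), 'joint_efforts': array([-1.03504663e-04, -5.20761108e+01,  4.65043080e+01,  1.38343382e-02,
        1.73400707e-05,  1.54254747e-05]), 'ee_pos': array([ 0.14443102, -0.53052191,  0.23074504]), 'tcp_rot': array([-1.79941247e+02, -1.45788129e-03,  1.52282504e+01]), 'wrist_force': array([-0.29436362, -0.1944396 ,  0.48880164]), 'torque': array([ 0.00604682, -0.04130009,  0.02301764]), 'grasp_force': 0.0, 'opening': 0.08516684134356922} 0.0187
```

View pics/top0.png

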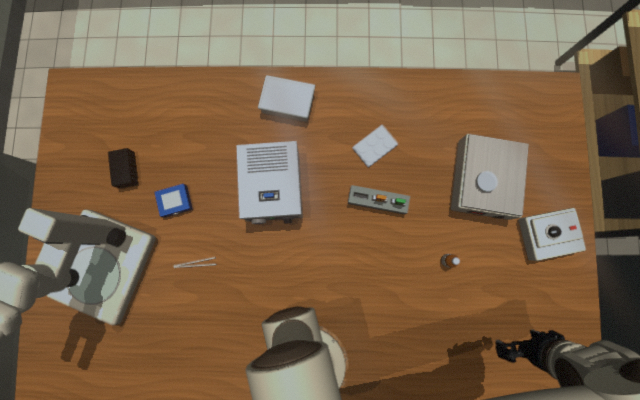

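View pics/scene0.png

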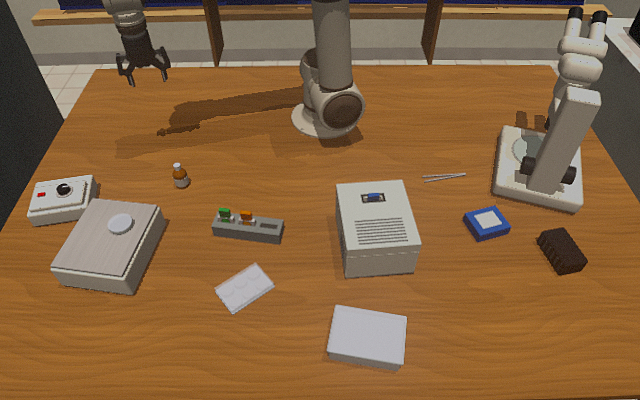

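Top view: lamp near (269,180) with the blue grip at (269,196). The rack is near (379,199): empty place on the left (361,195), amber in the middle (379,199), green on the right (398,202).

Run:
```python
from h import *
import pickle
d=pickle.load(open('c0.pkl','rb'))
def tri(c1,p1,c2,p2):
    a,b=rays(c1,[p1])[0],rays(c2,[p2])[0];o1,o2=np.array(c1['xyz']),np.array(c2['xyz'])
    s=np.linalg.lstsq(np.c_[a,-b],o2-o1,rcond=None)[0];return (o1+s[0]*a+o2+s[1]*b)/2,np.linalg.norm(o1+s[0]*a-o2-s[1]*b)
win={'top':dict(blue=(255,188,285,204),amber=(372,192,388,206),green=(391,195,407,209)),'scene':dict(blue=(362,190,385,203),amber=(238,208,254,225),green=(217,206,233,223))}
hue=dict(blue=(100,130),amber=(8,22),green=(45,80))
for n in d:
  if n=='wrist':continue
  c=d[n];hsv=cv2.cvtColor(c['img'],cv2.COLOR_BGR2HSV)
  for k,(x0,y0,x1,y1) in win[n].items():
    s=hsv[y0:y1,x0:x1];m=cv2.inRange(s,(hue[k][0],90,60),(hue[k][1],255,255))
    ys,xs=np.nonzero(m);p=(xs.mean()+x0,ys.mean()+y0);print(n,k,len(xs),p,xs.min()+x0,xs.max()+x0,ys.min()+y0,ys.max()+y0,plane(c,[p],.142 if k=='blue' else .088)[0])
c=d['top'];cv2.imwrite('pics/topz.png',cv2.resize(c['img'][125:235,225:425],None,fx=4,fy=4,interpolation=cv2.INTER_CUBIC))
```

```text
scene blue 37 (np.float64(373.0810810810811), np.float64(194.40540540540542)) 368 379 193 196 [0.51963321 0.11277579 0.142     ]
scene amber 196 (np.float64(245.89285714285714), np.float64(214.4234693877551)) 238 253 208 224 [ 0.53681865 -0.22092182  0.088     ]
scene green 63 (np.float64(224.14285714285714), np.float64(213.68253968253967)) 219 229 208 222 [ 0.53347079 -0.27916012  0.088     ]
top blue 44 (np.float64(268.0681818181818), np.float64(194.72727272727272)) 263 273 193 197 [0.51767464 0.11613568 0.142     ]
top amber 63 (np.float64(380.46031746031747), np.float64(197.53968253968253)) 376 386 194 201 [ 0.52139242 -0.2188101   0.088     ]
top green 37 (np.float64(400.2162162162162), np.float64(200.32432432432432)) 396 405 198 202 [ 0.51356857 -0.27899061  0.088     ]
```

View pics/topz.png

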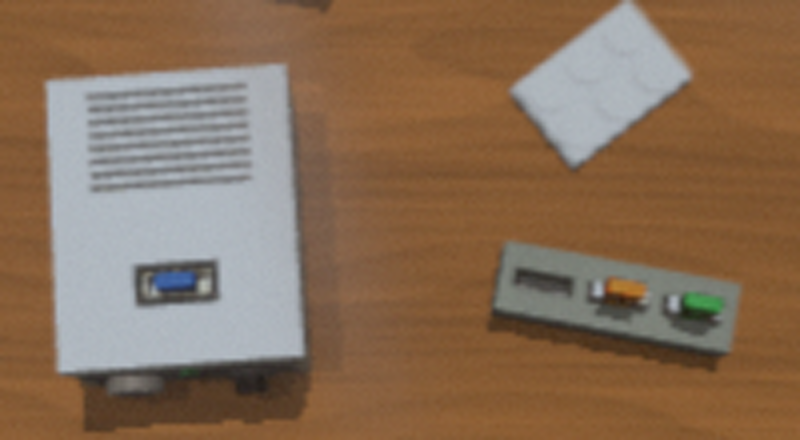

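Call:
{"fn": "play_rows", "kwargs": {"steps": [[[0.0264,-0.0263,-0.001,0],[0.0264,-0.0263,-0.001,0],[0.0264,-0.0263,-0.001,0],[0.0264,-0.0263,-0.001,0],[0.0264,-0.0263,-0.001,0]]]}}

```text
time: 0.57
ee_pos: [0.2376, -0.3675, 0.236]
tcp_rot: [-180.0, 0.0, 15.2]
wrist_force: [0.4, 0.2, 0.1]
opening: 0.0854
grasp_force: 0.0
```

Call:
{"fn": "play_rows", "kwargs": {"steps": [[[0.0264,-0.0263,-0.001,0],[0.0264,-0.0263,-0.001,0],[0.0264,-0.0263,-0.001,0],[0.0264,-0.0263,-0.001,0],[0.0264,-0.0263,-0.001,0]]]}}

```text
time: 0.98
ee_pos: [0.3304, -0.2059, 0.2413]
tcp_rot: [180.0, -0.0, 15.2]
wrist_force: [-0.1, -0.7, 0.0]
opening: 0.0852
grasp_force: 0.0
```

Call:
{"fn": "play_rows", "kwargs": {"steps": [[[0.0264,-0.0263,-0.001,0],[0.0264,-0.0263,-0.001,0],[0.0264,-0.0263,-0.001,0],[0.0264,-0.0263,-0.001,0],[0.0264,-0.0263,-0.001,0]]]}}

```text
time: 1.4
ee_pos: [0.4234, -0.0441, 0.2463]
tcp_rot: [180.0, -0.0, 15.2]
wrist_force: [0.5, -0.3, -0.8]
opening: 0.0854
grasp_force: 0.0
```

Call:
{"fn": "play_rows", "kwargs": {"steps": [[[0.0264,-0.0263,-0.001,0],[0.0264,-0.0263,-0.001,0],[0.0264,-0.0263,-0.001,0],[0.0264,-0.0263,-0.001,0],[0.0264,-0.0263,-0.001,0]]]}}

```text
time: 1.82
ee_pos: [0.5162, 0.1175, 0.2511]
tcp_rot: [180.0, 0.0, 15.2]
wrist_force: [-0.7, -0.6, -0.2]
opening: 0.0856
grasp_force: 0.0
```

Call:
{"fn": "play_rows", "kwargs": {"steps": [[[0,0,0,-0.0873],[0,0,0,-0.0873],[0,0,0,-0.0873],[0,0,0,-0.0873],[0,0,0,-0.0873]]]}}

```text
time: 2.23
ee_pos: [0.5157, 0.1157, 0.2509]
tcp_rot: [-180.0, 0.0, 40.5]
wrist_force: [0.2, 0.1, 0.2]
opening: 0.0854
grasp_force: 0.0
```

Call:
{"fn": "play_rows", "kwargs": {"steps": [[[0,0,0,-0.0873],[0,0,0,-0.0873],[0,0,0,-0.0873],[0,0,0,-0.0873],[0,0,0,-0.0873]]]}}

```text
time: 2.65
ee_pos: [0.5157, 0.1155, 0.251]
tcp_rot: [-180.0, 0.0, 65.5]
wrist_force: [0.2, 0.4, 0.2]
opening: 0.0855
grasp_force: 0.0
```

Call:
{"fn": "play_rows", "kwargs": {"steps": [[[0,0,0,-0.0873],[0,0,0,-0.0873],[0,0,0,-0.0873],[0,0,0,-0.0873],[0,0,0,-0.0873]]], "gripper": 0.04}}

```text
time: 3.07
ee_pos: [0.5157, 0.1155, 0.251]
tcp_rot: [-180.0, 0.0, 90.5]
wrist_force: [-0.3, -1.1, -0.5]
opening: 0.0402
grasp_force: 0.0
```

Run:
```python
from h import *
import pickle
c=bot.camera('wrist');pickle.dump(c,open('w1.pkl','wb'));cv2.imwrite('pics/w1.png',c['img'])
o=bot.get_obs();print(o['time'],o['ee_pos'],o['tcp_rot'],o['q'],c['xyz'],c['attitude'])
```

```text
3.1167 [0.51567643 0.11553227 0.25100307] [-1.79969222e+02  5.69692491e-03  9.08545307e+01] [1.26276531e+01 2.51911952e+00 9.69337680e+00 9.72055505e+01
 7.02820642e-04 1.01773124e+02] [0.51570893 0.19569334 0.39364995] [ 1.61908061e+02 -8.94617769e-03  4.86389658e-01]
```

View pics/w1.png

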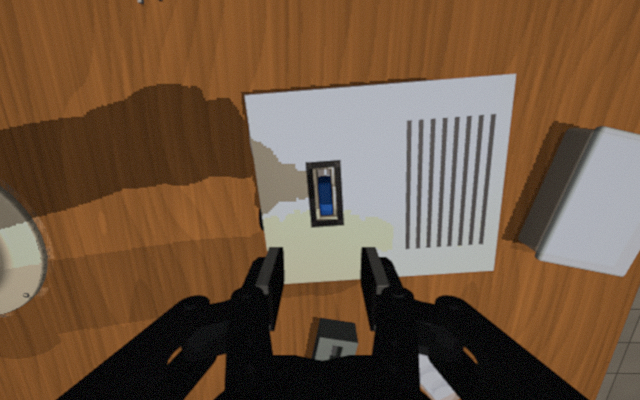

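The wrist view shows the lamp top with the slot and blue grip at (325,193), and the fingertips at the bottom of the picture. The case corners are near (245,95), (516,74), (495,271) and (266,285).

Run:
```python
from h import *
import pickle
c=pickle.load(open('w1.pkl','rb'));im=c['img'];g=cv2.cvtColor(im,cv2.COLOR_BGR2GRAY);hsv=cv2.cvtColor(im,cv2.COLOR_BGR2HSV)
x0,y0,x1,y1=296,148,356,240
m=np.zeros_like(g);m[y0:y1,x0:x1]=cv2.inRange(g,0,70)[y0:y1,x0:x1]
cs=max(cv2.findContours(m,0,1)[0],key=cv2.contourArea)
P=plane(c,cs[:,0,:],.13)[:,:2].astype(np.float32);print('slot rim',cv2.minAreaRect(P*1000))
b=np.zeros_like(g);b[y0:y1,x0:x1]=cv2.inRange(hsv,(100,90,40),(130,255,255))[y0:y1,x0:x1]
cb=max(cv2.findContours(b,0,1)[0],key=cv2.contourArea)
for z in(.13,.142):print('blue',z,cv2.minAreaRect((plane(c,cb[:,0,:],z)[:,:2]*1000).astype(np.float32)))
# case edges: subpixel fits by gradient along edges
q=np.float32([[245,95],[516,74],[495,271],[266,285]]).reshape(-1,1,2)
cv2.cornerSubPix(g,q,(6,6),(-1,-1),(3,30,.01));q=q[:,0];print(q)
C=plane(c,q,.13)[:,:2];print(C,'ctr',C[:2].mean(0))
f=lambda v:np.degrees(np.arctan2(v[1],v[0]))
print('edges deg',f(C[1]-C[0]),f(C[2]-C[3]),f(C[0]-C[3])-90,f(C[1]-C[2])-90,[np.linalg.norm(C[i]-C[(i+1)%4]) for i in range(4)])
cr=im[140:240,280:370];cv2.imwrite('pics/w1z.png',cv2.resize(cr,None,fx=6,fy=6,interpolation=cv2.INTER_CUBIC))
# scene+top triangulation of blue for height
```

```text
slot rim ((518.8696899414062, 116.01913452148438), (29.821537017822266, 60.440467834472656), 5.0296502113342285)
blue 0.13 ((519.1981201171875, 114.68338012695312), (11.976469039916992, 35.69028854370117), 3.697650909423828)
blue 0.142 ((519.0393676757812, 118.37053680419922), (11.431364059448242, 34.06587219238281), 3.697751760482788)
[[243.69275  94.55475]
 [515.6968   73.32268]
 [492.9972  270.2938 ]
 [266.      285.     ]]
[[0.45153924 0.20105467]
 [0.67123685 0.21898183]
 [0.68605588 0.03922531]
 [0.46101992 0.0205128 ]] ctr [0.56138805 0.21001825]
edges deg 4.66495702893448 4.753405375986192 3.005976232102057 4.712775188670079 [np.float64(0.22042781658658797), np.float64(0.1803663141887155), np.float64(0.22581261918457785), np.float64(0.18079062125673548)]
```

View pics/w1z.png

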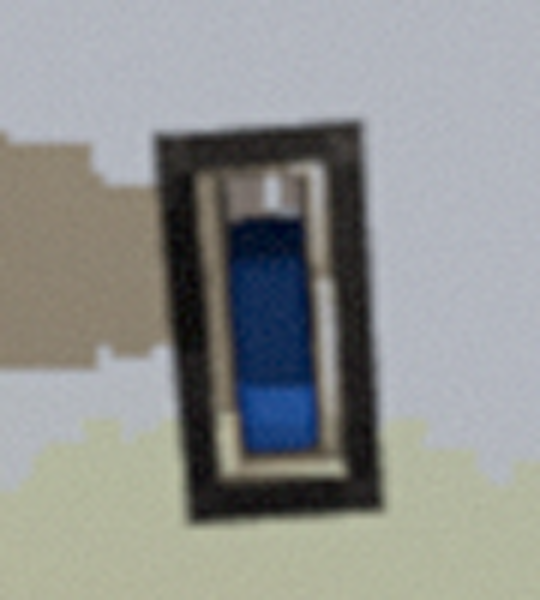

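Call:
{"fn": "play_rows", "kwargs": {"steps": [[[0.0005,0.0032,0.012,-0.0672],[0,0,0.02,0],[0,0,0.02,0],[0,0,0.02,0],[0,0,0.015,0]]], "gripper": 0, "squeeze": 40}}

```text
time: 3.53
ee_pos: [0.5184, 0.1159, 0.1623]
tcp_rot: [-179.9, 0.0, 94.0]
wrist_force: [-0.6, 0.3, 0.0]
opening: -0.0002
grasp_force: 0.0
```

Call:
{"fn": "play_rows", "kwargs": {"steps": [[[0,0,0.002,0],[0,0,0,0],[0,0,0,0],[0,0,0,0],[0,0,0,0]]]}}

```text
time: 3.95
ee_pos: [0.5195, 0.1162, 0.1635]
tcp_rot: [179.9, -0.0, 94.1]
wrist_force: [0.3, -0.3, 0.1]
opening: 0.0002
grasp_force: 0.0
```

Run:
```python
from h import *
o=bot.get_obs();print(o['ee_pos'],o['tcp_rot'],o['wrist_force'],o['opening'])
```

```text
[0.51946063 0.11616743 0.16348505] [ 1.79903645e+02 -1.45444957e-02  9.40897101e+01] [ 0.284458   -0.25386717  0.06916403] 0.00020684766162324878
```

Call:
{"fn": "play_rows", "kwargs": {"steps": [[[0,0,0.006,-0.0105],[0,0,0.005,0],[0,0,0.002,0],[0,0,0,0],[0,0,0,0]]]}}

```text
time: 4.37
ee_pos: [0.5188, 0.116, 0.149]
tcp_rot: [-180.0, 0.0, 94.7]
wrist_force: [-0.2, -0.7, -0.4]
opening: -0.0002
grasp_force: 0.0
```

Call:
{"fn": "play_rows", "kwargs": {"steps": [[[0,0,0.0015,0],[0,0,0.0015,0],[0,0,0,0],[0,0,0,0],[0,0,0,0]]]}}

```text
time: 4.78
ee_pos: [0.519, 0.1161, 0.1463]
tcp_rot: [180.0, 0.0, 94.7]
wrist_force: [0.0, -0.3, 0.7]
opening: 0.0002
grasp_force: 0.0
```

Call:
{"fn": "play_rows", "kwargs": {"steps": [[[0,0,0.0015,0],[0,0,0.0015,0],[0,0,0,0],[0,0,0,0],[0,0,0,0]]]}}

```text
time: 5.2
ee_pos: [0.5191, 0.1161, 0.1436]
tcp_rot: [180.0, -0.0, 94.7]
wrist_force: [0.1, -0.5, 3.6]
opening: -0.0003
grasp_force: 1.9
```

Call:
{"fn": "play_rows", "kwargs": {"steps": [[[0,0,0.001,0],[0,0,0.001,0],[0,0,0,0],[0,0,0,0],[0,0,0,0]]]}}

```text
time: 5.62
ee_pos: [0.519, 0.116, 0.1413]
tcp_rot: [-180.0, 0.0, 94.7]
wrist_force: [0.2, -0.1, 3.4]
opening: 0.0002
grasp_force: 2.1
```

Call:
{"fn": "play_rows", "kwargs": {"steps": [[[0,0,0.001,0],[0,0,0,0],[0,0,0,0],[0,0,0,0],[0,0,0,0]]]}}

```text
time: 6.03
ee_pos: [0.519, 0.1161, 0.1403]
tcp_rot: [180.0, -0.0, 94.7]
wrist_force: [0.5, -0.7, 4.5]
opening: -0.0001
grasp_force: 2.2
```

Call:
{"fn": "play_rows", "kwargs": {"steps": [[[0,0,0.001,0],[0,0,0,0],[0,0,0,0],[0,0,0,0],[0,0,0,0]]]}}

```text
time: 6.45
ee_pos: [0.519, 0.1161, 0.1393]
tcp_rot: [180.0, 0.0, 94.7]
wrist_force: [0.4, -0.9, 4.4]
opening: -0.0
grasp_force: 2.2
```

Call:
{"fn": "play_rows", "kwargs": {"steps": [[[0,0,0.001,0],[0,0,0,0],[0,0,0,0],[0,0,0,0],[0,0,0,0]]]}}

```text
time: 6.87
ee_pos: [0.519, 0.1161, 0.1383]
tcp_rot: [180.0, 0.0, 94.7]
wrist_force: [0.4, 0.5, 4.8]
opening: 0.0006
grasp_force: 2.2
```

Call:
{"fn": "play_rows", "kwargs": {"steps": [[[0,0,0.001,0],[0,0,0,0],[0,0,0,0],[0,0,0,0],[0,0,0,0]]]}}

```text
time: 7.28
ee_pos: [0.519, 0.1161, 0.1373]
tcp_rot: [180.0, 0.0, 94.7]
wrist_force: [0.4, -0.3, 4.6]
opening: 0.0
grasp_force: 2.4
```

Call:
{"fn": "play_rows", "kwargs": {"steps": [[[0,0,0.001,0],[0,0,0,0],[0,0,0,0],[0,0,0,0],[0,0,0,0]]]}}

```text
time: 7.7
ee_pos: [0.5191, 0.116, 0.1366]
tcp_rot: [180.0, 0.0, 94.7]
wrist_force: [-0.4, 0.1, 6.0]
opening: 0.0003
grasp_force: 3.2
```

Call:
{"fn": "play_rows", "kwargs": {"steps": [[[0,0,0.001,0],[0,0,0,0],[0,0,0,0],[0,0,0,0],[0,0,0,0]]]}}

```text
time: 8.12
ee_pos: [0.5193, 0.1161, 0.136]
tcp_rot: [179.9, -0.0, 94.7]
wrist_force: [-0.7, 0.1, 9.1]
opening: 0.0004
grasp_force: 4.5
```

Call:
{"fn": "play_rows", "kwargs": {"steps": [[[0,0,0.0006,0],[0,0,0,0],[0,0,0,0],[0,0,0,0],[0,0,-0.002,0]]]}}

```text
time: 8.53
ee_pos: [0.5191, 0.116, 0.1371]
tcp_rot: [180.0, -0.0, 94.7]
wrist_force: [-0.2, 0.4, 3.8]
opening: 0.0003
grasp_force: 2.0
```

Call:
{"fn": "play_rows", "kwargs": {"steps": [[[0,0,-0.004,0],[0,0,-0.004,0],[0,0,-0.004,0],[0,0,-0.004,0],[0,0,-0.004,0]]]}}

```text
time: 8.95
ee_pos: [0.5188, 0.116, 0.1568]
tcp_rot: [-180.0, 0.0, 94.7]
wrist_force: [0.9, 0.1, -0.8]
opening: 0.0
grasp_force: 0.0
```

Call:
{"fn": "play_rows", "kwargs": {"steps": [[[0,0,-0.008,0],[0,0,-0.015,0],[0,0,-0.02,0],[0,0,-0.02,0],[0,0,0,0]]], "gripper": 0.05}}

```text
time: 9.37
ee_pos: [0.5199, 0.1163, 0.224]
tcp_rot: [179.7, -0.0, 94.7]
wrist_force: [0.6, -0.0, 1.4]
opening: 0.0498
grasp_force: 0.0
```

```bash
cat > m.py <<'E'
from h import *
import sys
c=bot.camera('wrist');im=c['img'];cv2.imwrite(f'pics/{sys.argv[1]}.png',im);hsv=cv2.cvtColor(im,cv2.COLOR_BGR2HSV)
H=dict(blue=((100,90,40),(130,255,255)),green=((45,90,40),(80,255,255)),amber=((8,150,80),(18,255,255)))[sys.argv[2]]
m=cv2.inRange(hsv,*H);cs=sorted(cv2.findContours(m,0,1)[0],key=cv2.contourArea)[-3:]
for k in cs[::-1]:
  if cv2.contourArea(k)<50: continue
  print('px',cv2.boundingRect(k))
  for z in map(float,sys.argv[3:]):print(z,cv2.minAreaRect((plane(c,k[:,0,:],z)[:,:2]*1000).astype(np.float32)))
o=bot.get_obs();print(o['time'],o['ee_pos'],o['tcp_rot'],o['wrist_force'],o['opening'],c['xyz'])
E
python3 m.py w2 blue .145 .16
```

```text
px (312, 189, 16, 48)
0.145 ((519.37939453125, 114.2515640258789), (11.951966285705566, 38.962379455566406), 4.543230056762695)
0.16 ((518.9696044921875, 119.78280639648438), (11.143146514892578, 36.32596206665039), 4.5431647300720215)
9.4167 [0.51971967 0.11621264 0.22201428] [ 1.79809310e+02 -2.52458329e-02  9.47079118e+01] [1.09471338 0.69401831 0.15300673] 0.05021653209665309 [0.51332227 0.19599533 0.36667841]
```

View pics/w2.png

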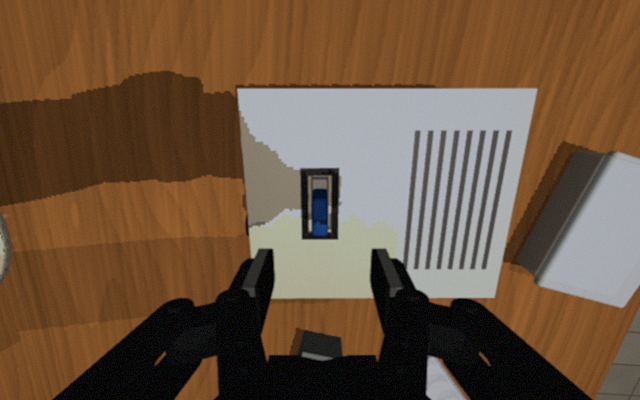

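The blue grip now ends at row 237. Its lower edge matches a top at about z = 0.159, so it has risen. Next: grasp it.

Call:
{"fn": "play_rows", "kwargs": {"steps": [[[0,0,0.025,0],[0,0,0.025,0],[0,0,0.02,0],[0,0,0.012,0],[0,0,0.006,0]]]}}

```text
time: 9.83
ee_pos: [0.5179, 0.1158, 0.1293]
tcp_rot: [-179.8, 0.0, 94.7]
wrist_force: [-0.3, -0.6, -0.7]
opening: 0.0502
grasp_force: 0.0
```

Call:
{"fn": "play_rows", "kwargs": {"steps": [[[0,0,0,0],[0,0,0,0],[0,0,0,0],[0,0,0,0],[0,0,0,0]]], "gripper": 0.005, "squeeze": 30}}

```text
time: 10.25
ee_pos: [0.5192, 0.1162, 0.1327]
tcp_rot: [179.9, -0.0, 94.7]
wrist_force: [-1.6, 0.7, 1.7]
opening: 0.0114
grasp_force: 35.1
```

Call:
{"fn": "play_rows", "kwargs": {"steps": [[[0,0,0,0],[0,0,0,0],[0,0,0,0],[0,0,0,0],[0,0,0,0]]]}}

```text
time: 10.67
ee_pos: [0.5192, 0.1161, 0.1318]
tcp_rot: [180.0, -0.0, 94.7]
wrist_force: [-0.0, -0.0, 2.2]
opening: 0.0116
grasp_force: 35.2
```

Call:
{"fn": "play_rows", "kwargs": {"steps": [[[0,0,-0.003,0],[0,0,-0.005,0],[0,0,-0.006,0],[0,0,-0.008,0],[0,0,-0.01,0]]]}}

```text
time: 11.08
ee_pos: [0.5188, 0.116, 0.1643]
tcp_rot: [-180.0, 0.0, 94.7]
wrist_force: [0.7, -0.4, 0.2]
opening: 0.0114
grasp_force: 34.8
```

Call:
{"fn": "play_rows", "kwargs": {"steps": [[[0,0,-0.012,0],[0,0,-0.012,0],[0,0,-0.012,0],[0,0,-0.01,0],[0,0,-0.005,0]]]}}

```text
time: 11.5
ee_pos: [0.5195, 0.1161, 0.2169]
tcp_rot: [179.9, -0.0, 94.7]
wrist_force: [0.5, 0.1, -0.5]
opening: 0.0114
grasp_force: 34.8
```

Run:
```python
from h import *
import pickle
o=bot.get_obs();print(o['time'],o['ee_pos'],o['tcp_rot'],o['wrist_force'],o['opening'],o['grasp_force'])
# rack from first top view
c=pickle.load(open('c0.pkl','rb'))['top'];g=c['img'];hsv=cv2.cvtColor(g,cv2.COLOR_BGR2HSV)
m=np.zeros(g.shape[:2],np.uint8);w=cv2.inRange(hsv,(0,0,0),(179,75,255))[178:222,340:418];m[178:222,340:418]=w
k=max(cv2.findContours(m,0,1)[0],key=cv2.contourArea);print(cv2.boundingRect(k),cv2.minAreaRect((plane(c,cv2.convexHull(k)[:,0,:],.042)[:,:2]*1000).astype(np.float32)))
# corner estimates read off zoomed view (top face)
q=np.array([[505,242],[740,285],[728,352],[492,312]])/4+[225,125]
print(plane(c,q,.042)[:2,:2],plane(c,q[2:],.042)[:,:2], plane(c,[np.array([543,282])/4+[225,125]],.042))
```

```text
11.5 [0.51946302 0.11614256 0.21692628] [ 1.79870313e+02 -1.60411858e-02  9.47099902e+01] [ 0.45958121  0.05903881 -0.4890693 ] 0.011370766948227345 34.79114770889282
(348, 185, 62, 29) ((522.5593872070312, -220.25323486328125), (191.2317657470703, 60.688377380371094), 79.9272689819336)
[[ 0.56589742 -0.13365113]
 [ 0.5335574  -0.32059548]] [[ 0.47990541 -0.31005745]
 [ 0.5095009  -0.12342219]] [[ 0.53402376 -0.16386355  0.042     ]]
```

Call:
{"fn": "play_rows", "kwargs": {"steps": [[[-0.02,-0.0011,0,0],[-0.0301,-0.0011,0,0],[-0.0301,-0.0011,0,0],[-0.0301,-0.0011,0,0],[-0.0301,-0.0011,0,0]]]}}

```text
time: 11.92
ee_pos: [0.5249, -0.0256, 0.2149]
tcp_rot: [180.0, 0.0, 94.7]
wrist_force: [-0.2, -0.7, -0.7]
opening: 0.0115
grasp_force: 34.8
```

Call:
{"fn": "play_rows", "kwargs": {"steps": [[[-0.0301,-0.0011,0,0],[-0.0301,-0.0011,0,0],[-0.0301,-0.0011,0,0],[-0.0301,-0.0011,0,0],[-0.0401,-0.0008,0,0]]]}}

```text
time: 12.33
ee_pos: [0.5328, -0.1853, 0.2151]
tcp_rot: [180.0, -0.0, 94.8]
wrist_force: [0.9, -0.4, -0.3]
opening: 0.0114
grasp_force: 34.8
```

Call:
{"fn": "play_rows", "kwargs": {"steps": [[[0,0,0,0.0506],[0,0,0,0.0506],[0,0,0,0.0506],[0,0,0,0.0506],[0,0,0,0.0506]]]}}

```text
time: 12.75
ee_pos: [0.5329, -0.1849, 0.2147]
tcp_rot: [-180.0, -0.0, 80.0]
wrist_force: [0.9, 0.3, -1.4]
opening: 0.0118
grasp_force: 34.8
```

Call:
{"fn": "play_rows", "kwargs": {"steps": [[[0,0,0,0],[0,0,0,0],[0,0,0,0],[0,0,0,0],[0,0,0,0]]]}}

```text
time: 13.17
ee_pos: [0.533, -0.1847, 0.2147]
tcp_rot: [-180.0, -0.0, 80.3]
wrist_force: [0.3, 1.1, -0.0]
opening: 0.0111
grasp_force: 34.8
```

```bash
python3 m.py w3 green .088;python3 m.py w3 amber .088
```

```text
13.2167 [ 0.53300172 -0.1846706   0.21470167] [-1.79998888e+02 -3.96367555e-04  8.02479710e+01] [ 0.77734947  0.82569462 -0.56620857] 0.011507176048076459 [ 0.54716208 -0.1056559   0.35736972]
px (0, 0, 640, 400)
0.088 ((522.9464111328125, -233.30923461914062), (409.1181640625, 756.8462524414062), 80.18741607666016)
px (302, 315, 41, 45)
0.088 ((505.8174743652344, -347.13446044921875), (59.315956115722656, 44.739070892333984), 80.20304870605469)
px (203, 338, 20, 20)
0.088 ((383.2086486816406, -339.67242431640625), (34.41157531738281, 7.368539333343506), 30.347684860229492)
13.2667 [ 0.53300071 -0.1846741   0.21468233] [-1.79997845e+02  6.96878640e-04  8.02422560e+01] [-0.14946262 -0.23409541 -0.27977423] 0.011494132705587176 [ 0.54717264 -0.10566178  0.35736506]
```

View pics/w3.png

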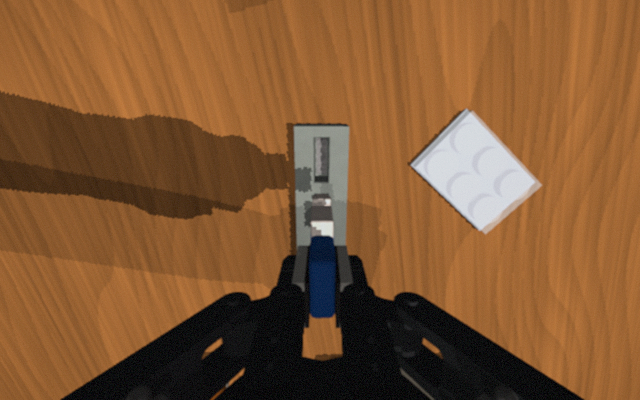

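Rack seen upright in the picture: its top end is at row 125 and its sides at columns 295 and 348. The empty pocket covers about (313–330, 137–182).

Run:
```python
from h import *
c=bot.camera('wrist');im=c['img'];g=cv2.cvtColor(im,cv2.COLOR_BGR2GRAY);b=cv2.GaussianBlur(g,(3,3),0).astype(float)
print(b[130:192:4,321].astype(int),b[160,285:358].astype(int))
w=(slice(130,190),slice(304,340));m=np.zeros_like(g);m[w]=(g[w]<105)*255
# pocket
for t in(90,105,115):
  m[:]=0;m[w]=(b[w]<t)*255
  k=max(cv2.findContours(m,0,1)[0],key=cv2.contourArea);print(t,cv2.boundingRect(k),cv2.minAreaRect((plane(c,k[:,0,:],.042)[:,:2]*1000).astype(np.float32)))
# rack edges by saturation
s=cv2.cvtColor(im,cv2.COLOR_BGR2HSV)[:,:,1];m=np.zeros_like(g);r=(slice(115,190),slice(285,360));m[r]=((s[r]<90)&(g[r]>60))*255
L=[];Rr=[]
for y in range(132,186,2):
  xs=np.nonzero(m[y])[0];L.append((xs.min(),y));Rr.append((xs.max()+1,y))
for e in(L,Rr):
  P=plane(c,e,.042)[:,:2];vx,vy,x0,y0=cv2.fitLine((P*1000).astype(np.float32),cv2.DIST_HUBER,0,.01,.01).ravel();print('edge yaw',np.degrees(np.arctan2(vy,vx)),x0,y0)
ys=[np.nonzero(m[:,x])[0].min() for x in range(302,344)];print('top row',np.median(ys),plane(c,[(322,np.median(ys))],.042))
```

```text
[147 149  81  96 111  92 112  93 111 108 102  99  41  88 128 127] [ 74  86  93  84  73  68  67  67  79 106 132 144 146 146 145 145 145 145
 145 146 146 146 147 148 147 147 146 141 127 114 116 131 141 144 140 122
  98  84  83  85  84  81  79  89 113 136 146 148 149 148 147 147 147 147
 147 147 147 148 149 149 148 146 140 130 121 116 115 114 113 111 111 110
 111]
90 (314, 138, 15, 45) ((536.5442504882812, -162.7392120361328), (46.43974685668945, 14.963091850280762), 80.21844482421875)
105 (314, 137, 16, 46) ((537.0239868164062, -162.31053161621094), (47.6913948059082, 15.07037353515625), 79.153564453125)
115 (314, 137, 16, 47) ((537.1143798828125, -162.8623046875), (48.60898971557617, 15.80771255493164), 79.75557708740234)
edge yaw 80.1812 510.09213 -152.02982
edge yaw 80.35506 565.9567 -161.39761
top row 125.0 [[ 0.5437288  -0.12728316  0.042     ]]
```

Call:
{"fn": "play_rows", "kwargs": {"steps": [[[0.0113,0.0002,0,0],[0.0113,0.0002,0,0],[0,0,0.01,0],[0,0,0.02,0],[0,0,0.025,0]]]}}

```text
time: 13.73
ee_pos: [0.5381, -0.162, 0.16]
tcp_rot: [179.8, 0.0, 80.3]
wrist_force: [-0.1, -0.4, -1.0]
opening: 0.0114
grasp_force: 34.9
```

Call:
{"fn": "play_rows", "kwargs": {"steps": [[[0,0,0.025,0],[0,0,0.02,0],[0,0,0.01,0],[0,0,0.003,0],[0,0,0,0]]]}}

```text
time: 14.15
ee_pos: [0.537, -0.1622, 0.1013]
tcp_rot: [-180.0, -0.0, 80.2]
wrist_force: [-0.2, -1.2, -0.4]
opening: 0.0117
grasp_force: 34.8
```

Call:
{"fn": "play_rows", "kwargs": {"steps": [[[0,0,0,0],[0,0,0,0],[0,0,0,0],[0,0,0,0],[0,0,0,0]]]}}

```text
time: 14.57
ee_pos: [0.5375, -0.1626, 0.1023]
tcp_rot: [179.9, 0.0, 80.2]
wrist_force: [0.3, -0.2, -1.1]
opening: 0.0115
grasp_force: 34.8
```

Run:
```python
from h import *
c=bot.camera('wrist');s=bot.camera('scene')
o=bot.get_obs();print(o['ee_pos'],o['tcp_rot'],o['wrist_force'])
a=cv2.resize(c['img'][100:400,220:420],(400,600));b=cv2.resize(s['img'][150:270,200:320],(400,600),interpolation=cv2.INTER_CUBIC)
cv2.imwrite('pics/p4.png',np.hstack([a,b]))
```

```text
[ 0.53733668 -0.1625677   0.10191113] [1.79981398e+02 2.60473589e-03 8.02097460e+01] [-0.72207818  0.33084429 -0.85960729]
```

View pics/p4.png

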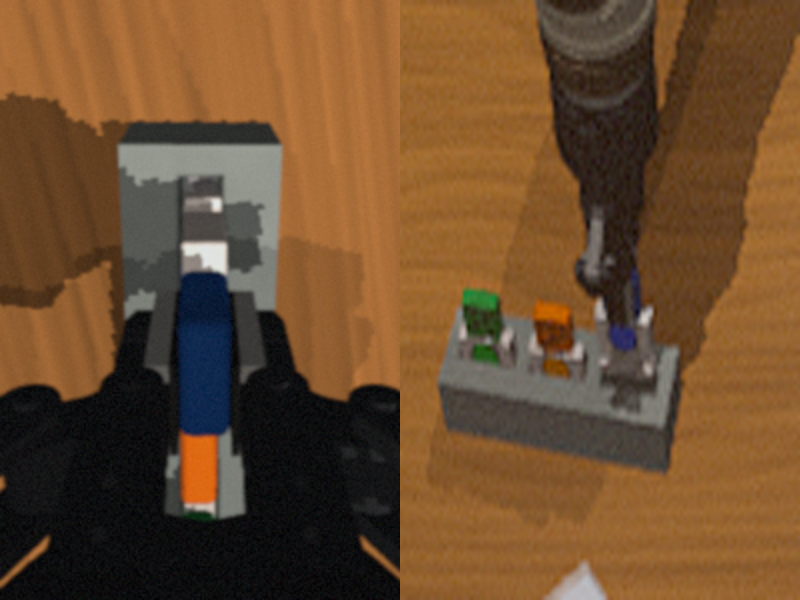

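The cassette hangs over the pocket and lines up with it in both views. I'll lower it and watch the force.

Call:
{"fn": "play_rows", "kwargs": {"steps": [[[0,0,0.003,0],[0,0,0.003,0],[0,0,0.003,0],[0,0,0.003,0],[0,0,0,0]]]}}

```text
time: 15.08
ee_pos: [0.5368, -0.1624, 0.0887]
tcp_rot: [-179.9, -0.0, 80.2]
wrist_force: [-0.5, -0.1, -0.6]
opening: 0.0117
grasp_force: 34.8
```

Call:
{"fn": "play_rows", "kwargs": {"steps": [[[0,0,0.002,0],[0,0,0.002,0],[0,0,0.002,0],[0,0,0,0],[0,0,0,0]]]}}

```text
time: 15.5
ee_pos: [0.5372, -0.1625, 0.0836]
tcp_rot: [-180.0, -0.0, 80.2]
wrist_force: [-0.8, 0.2, -0.7]
opening: 0.0116
grasp_force: 34.8
```

Call:
{"fn": "play_rows", "kwargs": {"steps": [[[0,0,0.003,0],[0,0,0.003,0],[0,0,0.002,0],[0,0,0,0],[0,0,0,0]]]}}

```text
time: 15.92
ee_pos: [0.5371, -0.1625, 0.0755]
tcp_rot: [-180.0, -0.0, 80.2]
wrist_force: [0.5, 0.1, -0.8]
opening: 0.0111
grasp_force: 34.8
```

Inside the pocket with no contact force. Continuing down to the floor.

Call:
{"fn": "play_rows", "kwargs": {"steps": [[[0,0,0.003,0],[0,0,0.003,0],[0,0,0.003,0],[0,0,0.002,0],[0,0,0,0]]]}}

```text
time: 16.33
ee_pos: [0.5369, -0.1624, 0.064]
tcp_rot: [-179.9, -0.0, 80.2]
wrist_force: [-0.4, 0.8, 0.1]
opening: 0.0114
grasp_force: 34.8
```

Call:
{"fn": "play_rows", "kwargs": {"steps": [[[0,0,0.0015,0],[0,0,0,0],[0,0,0,0],[0,0,0,0],[0,0,0,0]]]}}

```text
time: 16.75
ee_pos: [0.5373, -0.1625, 0.0633]
tcp_rot: [180.0, 0.0, 80.2]
wrist_force: [0.3, 0.3, -0.4]
opening: 0.0114
grasp_force: 34.8
```

Call:
{"fn": "play_rows", "kwargs": {"steps": [[[0,0,0.001,0],[0,0,0,0],[0,0,0,0],[0,0,0,0],[0,0,0,0]]]}}

```text
time: 17.17
ee_pos: [0.5372, -0.1625, 0.0622]
tcp_rot: [180.0, -0.0, 80.2]
wrist_force: [-0.7, -0.7, -0.5]
opening: 0.0115
grasp_force: 34.8
```

Call:
{"fn": "play_rows", "kwargs": {"steps": [[[0,0,0.001,0],[0,0,0,0],[0,0,0,0],[0,0,0,0],[0,0,0,0]]]}}

```text
time: 17.58
ee_pos: [0.5372, -0.1625, 0.0612]
tcp_rot: [-180.0, 0.0, 80.2]
wrist_force: [0.3, 0.0, 0.1]
opening: 0.0112
grasp_force: 34.8
```

Call:
{"fn": "play_rows", "kwargs": {"steps": [[[0,0,0.001,0],[0,0,0,0],[0,0,0,0],[0,0,0,0],[0,0,0,0]]]}}

```text
time: 18.0
ee_pos: [0.5374, -0.1625, 0.061]
tcp_rot: [180.0, 0.0, 80.2]
wrist_force: [-1.6, 0.5, 4.7]
opening: 0.0114
grasp_force: 35.8
```

Call:
{"fn": "play_rows", "kwargs": {"steps": [[[0,0,-0.0005,0],[0,0,0,0],[0,0,0,0],[0,0,0,0],[0,0,0,0]]], "gripper": 0.04}}

```text
time: 18.42
ee_pos: [0.5372, -0.1625, 0.0605]
tcp_rot: [-180.0, -0.0, 80.2]
wrist_force: [0.0, 1.2, -0.5]
opening: 0.0398
grasp_force: 0.0
```

Call:
{"fn": "play_rows", "kwargs": {"steps": [[[0,0,-0.01,0],[0,0,-0.02,0],[0,0,-0.03,0],[0,0,-0.03,0],[0,0,-0.03,0]]]}}

```text
time: 18.83
ee_pos: [0.5369, -0.1624, 0.1827]
tcp_rot: [180.0, 0.0, 80.2]
wrist_force: [-0.0, -0.4, 0.9]
opening: 0.0402
grasp_force: 0.0
```

Call:
{"fn": "play_rows", "kwargs": {"steps": [[[-0.02,0,-0.01,0],[-0.025,0,0,0],[-0.03,0,0,0],[-0.025,0,0,0],[-0.02,0,0,0]]]}}

```text
time: 19.25
ee_pos: [0.5164, -0.2824, 0.1915]
tcp_rot: [180.0, 0.0, 80.2]
wrist_force: [0.2, 0.5, 0.3]
opening: 0.04
grasp_force: 0.0
```

Call:
{"fn": "play_rows", "kwargs": {"steps": [[[0,0,0,0],[0,0,0,0],[0,0,0,0],[0,0,0,0],[0,0,0,0]]]}}

```text
time: 19.67
ee_pos: [0.5171, -0.2798, 0.191]
tcp_rot: [180.0, -0.0, 80.3]
wrist_force: [-0.9, 0.1, -0.9]
opening: 0.04
grasp_force: 0.0
```

```bash
python3 m.py w5 blue .088;python3 m.py w5 amber .088;python3 m.py w5 green .088
```

```text
px (314, 25, 17, 46)
0.088 ((537.7946166992188, -163.70120239257812), (29.747236251831055, 11.601985931396484), 79.79735565185547)
19.7167 [ 0.51711598 -0.27990745  0.19092546] [ 1.79986179e+02 -9.58523219e-04  8.02817276e+01] [ 0.06075212 -0.76554849 -0.1211619 ] 0.039843948538221624 [ 0.53120284 -0.20082824  0.33363055]
px (0, 0, 640, 400)
0.088 ((509.400634765625, -317.28094482421875), (373.0519714355469, 690.0162353515625), 80.2026596069336)
px (184, 354, 43, 46)
0.088 ((370.8623046875, -458.59588623046875), (79.01744079589844, 29.026329040527344), 44.27549362182617)
px (177, 193, 12, 30)
0.088 ((398.0213623046875, -265.4697570800781), (26.340370178222656, 6.2580156326293945), 89.73302459716797)
19.7667 [ 0.5170921  -0.28001269  0.19091186] [1.79987241e+02 1.74177252e-03 8.02741183e+01] [-0.66284449  0.17247886 -0.57284671] 0.040165646728702695 [ 0.53119665 -0.20089246  0.33358207]
px (313, 179, 14, 39)
0.088 ((516.1550903320312, -277.1696472167969), (33.85565185546875, 11.152755737304688), 80.49567413330078)
19.8167 [ 0.5170288  -0.28015643  0.19084072] [1.79992409e+02 2.65725201e-03 8.02674666e+01] [0.43641102 0.66326162 0.04353487] 0.03995498045332696 [ 0.53118207 -0.200998    0.33353504]
```

View pics/w5.png

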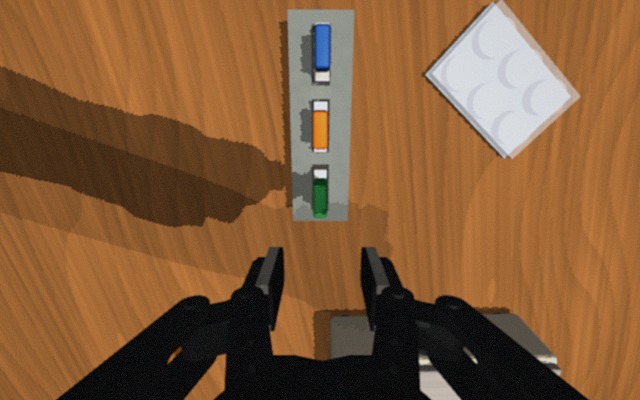

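Blue stands upright in its place at (322,45), amber is untouched at (320,126) and green is at (320,195). Next: grasp green.

Call:
{"fn": "play_rows", "kwargs": {"steps": [[[0.001,-0.0003,0.02,0],[0,0,0.03,0],[0,0,0.03,0],[0,0,0.02,0],[0,0,0.015,0]]]}}

```text
time: 20.23
ee_pos: [0.5159, -0.2789, 0.0732]
tcp_rot: [-179.9, -0.0, 80.2]
wrist_force: [0.6, 0.5, 0.3]
opening: 0.0399
grasp_force: 0.0
```

Call:
{"fn": "play_rows", "kwargs": {"steps": [[[0,0,0.008,0],[0,0,0.0045,0],[0,0,0,0],[0,0,0,0],[0,0,0,0]]]}}

```text
time: 20.65
ee_pos: [0.5173, -0.28, 0.0645]
tcp_rot: [179.9, 0.0, 80.2]
wrist_force: [-0.7, 0.5, -0.3]
opening: 0.0395
grasp_force: 0.0
```

Call:
{"fn": "play_rows", "kwargs": {"steps": [[[0,0,0,0],[0,0,0,0],[0,0,0,0],[0,0,0,0],[0,0,0,0]]], "gripper": 0.005}}

```text
time: 21.07
ee_pos: [0.5169, -0.2799, 0.0638]
tcp_rot: [180.0, 0.0, 80.2]
wrist_force: [-1.4, 0.3, 5.6]
opening: 0.0113
grasp_force: 36.4
```

Call:
{"fn": "play_rows", "kwargs": {"steps": [[[0,0,0,0],[0,0,0,0],[0,0,-0.002,0],[0,0,-0.004,0],[0,0,-0.006,0]]]}}

```text
time: 21.48
ee_pos: [0.5163, -0.2795, 0.0748]
tcp_rot: [-179.9, -0.0, 80.2]
wrist_force: [-0.7, 0.1, -0.6]
opening: 0.0112
grasp_force: 35.5
```

Call:
{"fn": "play_rows", "kwargs": {"steps": [[[0,0,-0.015,0],[0,0,-0.03,0],[0,0,-0.04,0],[0,0,-0.04,0],[0,0,-0.017,0]]]}}

```text
time: 21.9
ee_pos: [0.5174, -0.2801, 0.2232]
tcp_rot: [179.7, 0.1, 80.2]
wrist_force: [0.9, 0.2, 0.4]
opening: 0.0114
grasp_force: 35.5
```

Call:
{"fn": "play_rows", "kwargs": {"steps": [[[0.026,-0.00435,0,0],[0.026,-0.00435,0,0],[0.026,-0.00435,0,0],[0.026,-0.00435,0,0],[0.026,-0.00435,0,0]]]}}

```text
time: 22.32
ee_pos: [0.5172, -0.1468, 0.2176]
tcp_rot: [180.0, -0.0, 80.2]
wrist_force: [-0.1, -0.2, -0.8]
opening: 0.0118
grasp_force: 35.5
```

Call:
{"fn": "play_rows", "kwargs": {"steps": [[[0.026,-0.00435,0,0],[0.026,-0.00435,0,0],[0.026,-0.00435,0,0],[0.026,-0.00435,0,0],[0.026,-0.00435,0,0]]]}}

```text
time: 22.73
ee_pos: [0.5179, -0.0149, 0.2177]
tcp_rot: [180.0, -0.0, 80.2]
wrist_force: [0.9, 1.0, -0.6]
opening: 0.0111
grasp_force: 35.5
```

Call:
{"fn": "play_rows", "kwargs": {"steps": [[[0.026,-0.00435,0,0],[0.026,-0.00435,0,0],[0.026,-0.00435,0,0],[0.026,-0.00435,0,0],[0.026,-0.00435,0,0]]]}}

```text
time: 23.15
ee_pos: [0.5185, 0.117, 0.2177]
tcp_rot: [180.0, -0.0, 80.2]
wrist_force: [0.1, -0.1, -1.3]
opening: 0.0113
grasp_force: 35.5
```

Call:
{"fn": "play_rows", "kwargs": {"steps": [[[0,0,0,-0.0506],[0,0,0,-0.0506],[0,0,0,-0.0506],[0,0,0,-0.0506],[0,0,0,-0.0506]]]}}

```text
time: 23.57
ee_pos: [0.5187, 0.1158, 0.2176]
tcp_rot: [180.0, -0.0, 94.9]
wrist_force: [-0.8, -0.1, 0.0]
opening: 0.0112
grasp_force: 35.5
```

Call:
{"fn": "play_rows", "kwargs": {"steps": [[[0,0,0,0],[0,0,0,0],[0,0,0,0],[0,0,0,0],[0,0,0,0]]]}}

```text
time: 23.98
ee_pos: [0.5187, 0.1157, 0.2172]
tcp_rot: [-180.0, -0.0, 94.7]
wrist_force: [-0.3, -0.1, -0.4]
opening: 0.0113
grasp_force: 35.5
```

Run:
```python
from h import *
c=bot.camera('wrist');o=bot.get_obs();print(o['time'],o['ee_pos'],o['tcp_rot'],o['wrist_force'],c['xyz'],c['attitude'])
z=o['ee_pos'][2]
print('slot px',proj(c,[[.5189+a*.0247-b*.0020,.116+a*.0020+b*.0247,.13] for a,b in((0,0),(0,1),(0,-1))]))
# grip-top ends expected if centred: top = tcp+.0255
u=np.array([-.082,.9966])
print('top ends',proj(c,[[*(o['ee_pos'][:2]+s*.015*u),z+.0255] for s in(1,-1)]))
print('bottom +y corner',proj(c,[[*(o['ee_pos'][:2]+.022*u),z-.0505]]))
a=cv2.resize(c['img'][100:340,240:400],(533,600)[::1] if 0 else (400,600),interpolation=cv2.INTER_CUBIC);cv2.imwrite('pics/w6.png',a)
```

```text
24.0333 [0.51869443 0.11565832 0.21722783] [1.79998856e+02 1.02216463e-03 9.46755652e+01] [ 0.57577985  0.45874598 -1.46607851] [0.51287843 0.19555803 0.35990327] [ 1.61912300e+02 -4.27097127e-02  4.64479918e+00]
slot px [[321.16602564 206.79156093]
 [321.14977387 176.65318953]
 [321.18126591 235.08264739]]
top ends [[320.14051983 260.02302074]
 [320.32489112 317.52667573]]
bottom +y corner [[320.66593928 194.10349666]]
```

View pics/w6.png

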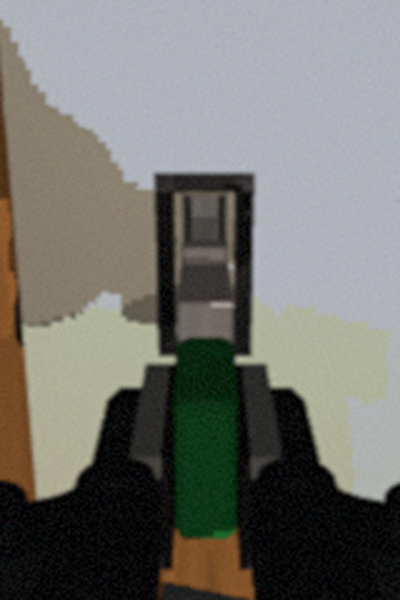

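The green grip's top spans rows 260–315, against 260–317 predicted for a centred cassette, and the slot lies in line with it at column 321. Inserting slowly.

Call:
{"fn": "play_rows", "kwargs": {"steps": [[[-0.0004,0.0002,0.01,0],[0,0,0.012,0],[0,0,0.008,0],[0,0,0.003,0],[0,0,0,0]]]}}

```text
time: 24.45
ee_pos: [0.5184, 0.1152, 0.183]
tcp_rot: [-179.9, 0.0, 94.7]
wrist_force: [-0.9, -0.1, -0.2]
opening: 0.0117
grasp_force: 35.5
```

Call:
{"fn": "play_rows", "kwargs": {"steps": [[[0,0,0.002,0],[0,0,0.002,0],[0,0,0.001,0],[0,0,0,0],[0,0,0,0]]]}}

```text
time: 24.87
ee_pos: [0.5191, 0.1157, 0.1794]
tcp_rot: [180.0, -0.0, 94.7]
wrist_force: [0.1, 3.6, 0.2]
opening: 0.0113
grasp_force: 35.6
```

Call:
{"fn": "play_rows", "kwargs": {"steps": [[[0,0,0.001,0],[0,0,0.001,0],[0,0,0.001,0],[0,0,0,0],[0,0,0,0]]]}}

```text
time: 25.28
ee_pos: [0.5189, 0.1157, 0.176]
tcp_rot: [-180.0, -0.1, 94.7]
wrist_force: [-1.1, 4.9, -0.5]
opening: 0.0111
grasp_force: 35.5
```

Call:
{"fn": "play_rows", "kwargs": {"steps": [[[0,0,0.001,0],[0,0,0.001,0],[0,0,0.001,0],[0,0,0,0],[0,0,0,0]]]}}

```text
time: 25.7
ee_pos: [0.5188, 0.1157, 0.173]
tcp_rot: [-180.0, -0.0, 94.7]
wrist_force: [0.2, 5.0, -0.7]
opening: 0.0111
grasp_force: 35.5
```

Call:
{"fn": "play_rows", "kwargs": {"steps": [[[0.0006,0,0,0],[0,0,0,0],[0,0,0,0],[0,0,0,0],[0,0,0,0]]]}}

```text
time: 26.12
ee_pos: [0.5188, 0.1159, 0.173]
tcp_rot: [-180.0, 0.0, 94.7]
wrist_force: [-0.1, 3.6, -0.5]
opening: 0.0114
grasp_force: 35.4
```

Call:
{"fn": "play_rows", "kwargs": {"steps": [[[0,0,0.002,0],[0,0,0.002,0],[0,0,0.002,0],[0,0,0.002,0],[0,0,0,0]]]}}

```text
time: 26.53
ee_pos: [0.5187, 0.1159, 0.1646]
tcp_rot: [-180.0, 0.0, 94.7]
wrist_force: [-0.6, 3.3, -1.4]
opening: 0.0109
grasp_force: 35.4
```

Call:
{"fn": "play_rows", "kwargs": {"steps": [[[0.0008,0,0,0],[0,0,0,0],[0,0,0,0],[0,0,0,0],[0,0,0,0]]]}}

```text
time: 26.95
ee_pos: [0.5189, 0.1165, 0.1652]
tcp_rot: [180.0, 0.0, 94.7]
wrist_force: [-0.8, 0.4, -0.9]
opening: 0.0116
grasp_force: 35.5
```

Call:
{"fn": "play_rows", "kwargs": {"steps": [[[0,0,0.002,0],[0,0,0.002,0],[0,0,0.002,0],[0,0,0.002,0],[0,0,0,0]]]}}

```text
time: 27.37
ee_pos: [0.5186, 0.1166, 0.1566]
tcp_rot: [-180.0, 0.0, 94.7]
wrist_force: [-1.4, -0.6, -0.9]
opening: 0.0111
grasp_force: 35.4
```

Free now. On down to the carriage at TCP of about 0.135.

Call:
{"fn": "play_rows", "kwargs": {"steps": [[[0,0,0.003,0],[0,0,0.003,0],[0,0,0.003,0],[0,0,0.002,0],[0,0,0,0]]]}}

```text
time: 27.78
ee_pos: [0.5186, 0.1166, 0.1455]
tcp_rot: [-180.0, 0.0, 94.7]
wrist_force: [0.1, -0.0, -0.0]
opening: 0.0116
grasp_force: 35.4
```

Call:
{"fn": "play_rows", "kwargs": {"steps": [[[0,0,0.002,0],[0,0,0.002,0],[0,0,0.002,0],[0,0,0,0],[0,0,0,0]]]}}

```text
time: 28.2
ee_pos: [0.5188, 0.1167, 0.1401]
tcp_rot: [-180.0, 0.0, 94.7]
wrist_force: [-0.2, -0.7, -0.2]
opening: 0.0115
grasp_force: 35.4
```

Call:
{"fn": "play_rows", "kwargs": {"steps": [[[0,0,0.001,0],[0,0,0.001,0],[0,0,0,0],[0,0,0,0],[0,0,0,0]]]}}

```text
time: 28.62
ee_pos: [0.5188, 0.1167, 0.1382]
tcp_rot: [180.0, -0.0, 94.7]
wrist_force: [-1.0, -0.7, -0.6]
opening: 0.0112
grasp_force: 35.4
```

Call:
{"fn": "play_rows", "kwargs": {"steps": [[[0,0,0.001,0],[0,0,0.001,0],[0,0,0,0],[0,0,0,0],[0,0,0,0]]]}}

```text
time: 29.03
ee_pos: [0.5188, 0.1167, 0.1362]
tcp_rot: [-180.0, 0.0, 94.7]
wrist_force: [-0.0, -0.1, -0.5]
opening: 0.0114
grasp_force: 35.5
```

Call:
{"fn": "play_rows", "kwargs": {"steps": [[[0,0,0.001,0],[0,0,0,0],[0,0,0,0],[0,0,0,0],[0,0,0,0]]]}}

```text
time: 29.45
ee_pos: [0.5189, 0.1167, 0.1353]
tcp_rot: [180.0, -0.0, 94.7]
wrist_force: [0.7, -1.0, 0.7]
opening: 0.0113
grasp_force: 35.8
```

Call:
{"fn": "play_rows", "kwargs": {"steps": [[[0,0,0,0],[0,0,0,0],[0,0,0,0],[0,0,-0.01,0],[0,0,-0.02,0]]], "gripper": 0.04}}

```text
time: 29.87
ee_pos: [0.5177, 0.1164, 0.1638]
tcp_rot: [-179.8, 0.0, 94.7]
wrist_force: [-0.2, 0.1, -0.4]
opening: 0.0401
grasp_force: 0.0
```

Call:
{"fn": "play_rows", "kwargs": {"steps": [[[-0.0007,0,-0.02,0],[0,0,0,0],[0,0,0,0],[0,0,0,0],[0,0,0,0]]]}}

```text
time: 30.28
ee_pos: [0.5186, 0.1159, 0.1845]
tcp_rot: [-179.9, 0.0, 94.7]
wrist_force: [-0.2, -0.3, -0.2]
opening: 0.04
grasp_force: 0.0
```

Call:
{"fn": "play_rows", "kwargs": {"steps": [[[0,0,0,0],[0,0,0,0],[0,0,0,0],[0,0,0,0],[0,0,0,0]]], "gripper": 0}}

```text
time: 30.7
ee_pos: [0.5188, 0.116, 0.1851]
tcp_rot: [-180.0, 0.0, 94.7]
wrist_force: [0.4, -0.2, -0.6]
opening: 0.0
grasp_force: 0.0
```

```bash
python3 m.py w7 green .145 .16
```

```text
px (312, 215, 20, 31)
0.145 ((519.35693359375, 116.452880859375), (12.3174409866333, 21.333805084228516), 5.222952365875244)
0.16 ((518.8323974609375, 122.9747543334961), (11.306285858154297, 19.582427978515625), 5.222959041595459)
30.75 [0.5188369  0.11601136 0.18511869] [-1.79992112e+02  1.62732926e-03  9.47117367e+01] [ 0.46361844 -0.39292488  0.37178183] -2.5942095147127424e-05 [0.51296878 0.19589713 0.32771711]
```

Green stands upright and centred in the slot, partly hidden by the shut fingers. Now pressing down.

Call:
{"fn": "play_rows", "kwargs": {"steps": [[[0,0,0.01,0],[0,0,0.007,0],[0,0,0.004,0],[0,0,0.002,0],[0,0,0,0]]]}}

```text
time: 31.17
ee_pos: [0.5185, 0.1159, 0.1613]
tcp_rot: [-179.9, 0.0, 94.7]
wrist_force: [0.5, -0.1, 0.1]
opening: -0.0003
grasp_force: 0.0
```

Call:
{"fn": "play_rows", "kwargs": {"steps": [[[0,0,0.002,0],[0,0,0.002,0],[0,0,0.002,0],[0,0,0,0],[0,0,0,0]]]}}

```text
time: 31.58
ee_pos: [0.519, 0.116, 0.1563]
tcp_rot: [180.0, -0.0, 94.7]
wrist_force: [-0.3, -0.9, 2.0]
opening: 0.0003
grasp_force: 0.9
```

Call:
{"fn": "play_rows", "kwargs": {"steps": [[[0,0,0.002,0],[0,0,0.002,0],[0,0,0.002,0],[0,0,0,0],[0,0,0,0]]]}}

```text
time: 32.0
ee_pos: [0.5188, 0.116, 0.1501]
tcp_rot: [-180.0, -0.0, 94.7]
wrist_force: [0.9, -0.2, 2.9]
opening: -0.0003
grasp_force: 1.5
```

Call:
{"fn": "play_rows", "kwargs": {"steps": [[[0,0,0.002,0],[0,0,0.002,0],[0,0,0.001,0],[0,0,0,0],[0,0,0,0]]]}}

```text
time: 32.42
ee_pos: [0.5189, 0.116, 0.1451]
tcp_rot: [-180.0, 0.0, 94.7]
wrist_force: [-0.2, -0.5, 3.5]
opening: -0.0001
grasp_force: 1.8
```

Call:
{"fn": "play_rows", "kwargs": {"steps": [[[0,0,0.002,0],[0,0,0.002,0],[0,0,0.001,0],[0,0,0,0],[0,0,0,0]]]}}

```text
time: 32.83
ee_pos: [0.5188, 0.116, 0.1401]
tcp_rot: [-180.0, 0.0, 94.7]
wrist_force: [-0.1, -0.0, 4.9]
opening: -0.0002
grasp_force: 2.0
```

Call:
{"fn": "play_rows", "kwargs": {"steps": [[[0,0,0.001,0],[0,0,0.001,0],[0,0,0,0],[0,0,0,0],[0,0,0,0]]]}}

```text
time: 33.25
ee_pos: [0.5189, 0.116, 0.1382]
tcp_rot: [180.0, -0.0, 94.7]
wrist_force: [-0.5, 0.2, 4.2]
opening: -0.0
grasp_force: 2.4
```

Call:
{"fn": "play_rows", "kwargs": {"steps": [[[0,0,0.001,0],[0,0,0.001,0],[0,0,0,0],[0,0,0,0],[0,0,0,0]]]}}

```text
time: 33.67
ee_pos: [0.519, 0.116, 0.1365]
tcp_rot: [180.0, -0.0, 94.7]
wrist_force: [0.5, 0.5, 7.3]
opening: -0.0001
grasp_force: 3.2
```

Same stop level as before. About 1.4 mm more, as on the first press, then release.

Call:
{"fn": "play_rows", "kwargs": {"steps": [[[0,0,0.0008,0],[0,0,0.0006,0],[0,0,0,0],[0,0,0,0],[0,0,0,0]]]}}

```text
time: 34.08
ee_pos: [0.5193, 0.116, 0.1358]
tcp_rot: [179.9, -0.0, 94.7]
wrist_force: [0.9, -0.2, 10.1]
opening: -0.0001
grasp_force: 5.2
```

Call:
{"fn": "play_rows", "kwargs": {"steps": [[[0,0,-0.002,0],[0,0,-0.002,0],[0,0,-0.002,0],[0,0,-0.002,0],[0,0,-0.002,0]]]}}

```text
time: 34.5
ee_pos: [0.5188, 0.116, 0.1447]
tcp_rot: [-180.0, 0.0, 94.7]
wrist_force: [0.7, 0.2, 0.6]
opening: -0.0002
grasp_force: 0.0
```

Call:
{"fn": "play_rows", "kwargs": {"steps": [[[0,0,-0.01,0],[0,0,-0.02,0],[0,0,-0.025,0],[0,0,-0.025,0],[0,0,-0.015,0]]]}}

```text
time: 34.92
ee_pos: [0.5189, 0.116, 0.2426]
tcp_rot: [179.9, -0.0, 94.7]
wrist_force: [0.5, 0.1, 0.2]
opening: -0.0001
grasp_force: 0.0
```

Call:
{"fn": "play_rows", "kwargs": {"steps": [[[0,0,0,0],[0,0,0,0],[0,0,0,0],[0,0,0,0],[0,0,0,0]]], "gripper": 0.05}}

```text
time: 35.33
ee_pos: [0.5185, 0.1159, 0.2387]
tcp_rot: [-179.9, 0.0, 94.7]
wrist_force: [-0.3, -0.2, -0.3]
opening: 0.0496
grasp_force: 0.0
```

```bash
python3 m.py w8 green .13 .144 .16
python3 - <<'E'
from h import *
s=bot.camera('scene')['img'];w=cv2.imread('pics/w8.png')
a=cv2.resize(w[120:300,240:420],(400,400),interpolation=cv2.INTER_CUBIC);b=cv2.resize(s[180:260,200:280],(400,400),interpolation=cv2.INTER_CUBIC)
cv2.imwrite('pics/p8.png',np.hstack([a,b]))
E
```

```text
px (316, 182, 14, 39)
0.13 ((519.7877197265625, 113.8567886352539), (11.54814624786377, 34.85054397583008), 4.717009544372559)
0.144 ((519.4014892578125, 118.42552185058594), (10.904823303222656, 32.909019470214844), 4.71689510345459)
0.16 ((518.9598999023438, 123.64693450927734), (10.16950511932373, 30.69013023376465), 4.717066287994385)
35.3833 [0.51853661 0.11593699 0.23885879] [-1.79909811e+02  1.16483256e-02  9.47104311e+01] [-0.01557646 -0.22309844  0.53838737] 0.04965768634269166 [0.51285259 0.1958661  0.38130177]
```

View pics/p8.png

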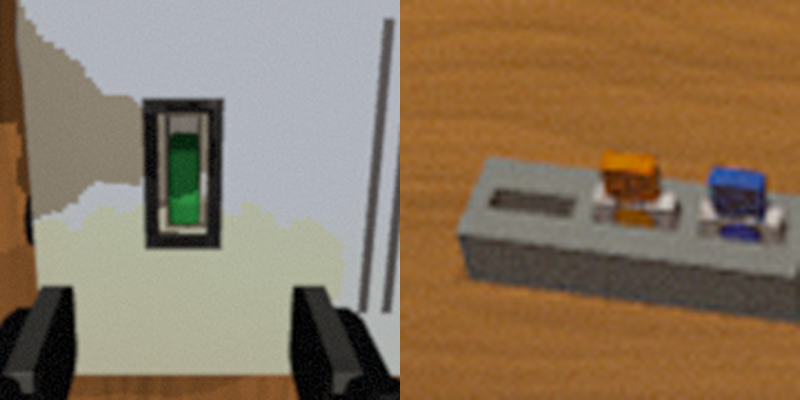

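Green is locked down: its lower end matches a top at about z = 0.144, the same height blue had when locked. Blue and amber stand upright in the rack.

```bash
python3 -c "
from workcell import bot
print(bot.job_done())"
```

```text
the job is handed in; nothing more can be done
None
```

The job is handed in at about 35 s: the blue cassette stands in the rack's empty place, and the green one is latched down in the slot (camera check before hand-in); amber was not moved.

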